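Lay the breakfast board

ROBOT

A 6-joint arm with a two-finger parallel gripper is mounted at the origin on a cart in front of the work surface, level with it; the furniture and walls round the work are solid. World frame = base frame: x ahead of the robot, y to its left, z up, the work surface at z = 0. Lengths are in mm, angles in degrees, forces in N, time in s.
With the tool pointing down it reaches from about 300 to 850 mm from the base axis. Payload 4.2 kg.
Tool frame: the origin (TCP) lies midway between the tips of the shut fingers; the grasp point (between the pads) lies 19 mm behind it (pinch_z is the distance from the TCP to the grasp point, in mm); z points along the fingers, y is the line along which they close (so a half turn about z gives the same grasp; the last joint's range is limited). The gripper opens to 91 mm and grips with 3 to 60 N. Pads are 32 mm wide; open, the fingers measure 118 mm over their backs; the gripper's body (76 mm by 178 mm) begins 60 mm behind the grasp point.
Start: joints at [74.886, 18.312, 89.639, -0, 72.044, -1.146], TCP at [138.802, 558.012, 213.976] pointing down, gripper open.
Joint ranges: [-177.97, 177.97], [-48.28, 115.42], [12.27, 149.76], [-77.06, 257.06], [2.81, 150.46], [-146.56, 146.56]. Speed limits (degrees/s): [147.25, 147.25, 180, 180, 180, 180].

INTERFACE

Orientations are given as [roll, pitch, yaw] about the fixed x, y, z axes, in that order (R = Rz(yaw) Ry(pitch) Rx(roll)).
In Python, from workcell import * gives the robot as it stands.
- The arm moves only by the tool step_arm, never from a script. Its argument "steps" is a list of rows, each a list of 7 numbers: the turn, a rotation vector about the tool's x, y, z in degrees, then the shift along the tool's x, y, z in mm, then the opening, from 0 (shut) to 1 (fully open). In form: [[rx, ry, rz, x, y, z, hand], ...]. A call has exactly 8 rows; each row shifts and turns the commanded pose from where the row before left it, along the tool's axes as they then stand; what a row does not reach is not made up. A row lasts 1/8 s, in which the tool goes at most 62.5 mm and 10.7 degrees, less where a joint would pass 70% of its speed; a pose out of reach is approached as far as the arm can. A call is refused whole if a number of a shift passes 62.5 or a number of a turn 10.7, either way. A call with a gripper value outside its range is refused whole. The fingers move at their own pace and stop on an object; "force" is the grip in N (left out, the last holds). Time passes only in rows, so rows that do not move let the fingers close, or fill a call up. It gives the time, the measured TCP pose, the force, the opening and the grip force at its end, in the units of the state.
- state(): the state, without advancing time (a new reading comes with each control period).
- grab_frame(name): name is "side" or "top" or "wrist"; returns a dict with "image" (420x560x3 uint8, blue, green, red), "fovy" (degrees; the focal length in pixels is half the picture's height over the tangent of half this angle, whatever the lens; pixels are square), "cx", "cy" (the principal point, pixels), "origin" and "rotation" of the camera in the world; the wrist camera has in their place "tool_from_camera" (4x4, takes a point from camera to tool coordinates, whose origin is the TCP and whose axes are the flange's). Camera axes: x right, y down, z forward; pixel columns grow to the right and rows downward; lengths in mm; the calibration is good to about 2 mm. A picture is of the moment at which its call begins: read the wrist's pose just before it. There is no depth.
- job_done(): hands the job in; it is judged then, once.
The state is a dict: "time_s": time; "qpos": joint angles; "qvel": joint speeds; "effort": joint torques, N m; "ee_pos": TCP position; "ee_rot": TCP orientation; "force": force on the tool from outside, world axes, zero at the start; "torque": the same for the moment, N m; "gripper_width": finger opening in mm; "gripper_force": force on a finger pad.
Only numpy, scipy, OpenCV 4.12 (cv2) and the standard library are available. Lean on these libraries where they do the work, as an engineer would, in place of code of your own. Each camera call takes 0.05 s, during which the arm holds its last target. There are 200 camera calls.

TASK

Lay the dark breakfast board for a guest: the piece of focaccia goes in the long recess in the middle, the nearest espresso cup in the small round well with its handle pointing straight out over the board's long edge beside that well, the honey jar in the large well behind the cup, and the jam jar in the large well on the other side of the bread. Everything must stand upright, fully down in its own recess and let go; set things down gently, never drop them, and leave the bell, the stamp and the card holder where they are.

Things in the scene. Friction and masses are not known exactly. Their poses are not given: they have to be found in the camera images.
- serving_board: Fixed dark wood board, 200 x 310 x 22 mm, left or right of the middle. Origin: underside centre; x across (away from robot), y along its length (left). Recesses 8 mm deep, flat floor at z 14 mm: bread, 138 (x) x 84 mm (y), at (0, 0); large wells 76 mm wide at (0, +105) for jam and (+40, -105) for honey; small well 58 mm wide at (-52, -105) for the cup, by the long edge x -100.
- cut_board: Plain light chopping board without recesses, 200 x 300 x 22 mm, fixed, on the other side of the middle from the serving board; the bread starts on it. Origin: centre of its underside; x across, y along its 300 mm.
- half_slab: Cut piece of focaccia, 64 (x) x 118 (y) x 49 mm (z), 0.1 kg, uneven top. Origin: centre of its underside; its long side lies along its own y; either way round will do. Grip it across the 62 to 64 mm width. It starts on the chopping board.
- espresso_cup: Green and white china cup, hollow, 55 mm high, 0.14 kg, 65 (x) x 91 mm (y) with handle. Origin: underside, centre of that outline; the round body's axis lies at y +13 mm, 64 mm across at the rim, 46 at the foot; the handle points along its own -y, to y -45 mm. Grip the body across its x (62 to 64 mm) about 10 mm below the rim. The nearest cup: two more stand far back.
- honey_jar: Taller glass jar of pale honey-coloured spread, with a screw lid, 100 mm high, 60 mm body, lid 65 mm wide from 88 to 99 mm up, 0.44 kg, upright. Origin: centre of its underside. Grip the lid or the body.
- jam_jar: Shorter glass jar of red jam with a screw lid, 86 mm high, 60 mm body, 0.36 kg, upright; its lid, 56 mm wide to the grip, is the top 10 mm. Origin: centre of its underside. Grip the top of the body just under the lid (60 mm) or the lid.
- service_bell: Bystander, loose: silver counter bell on a dark base, 80 mm across, 60 mm high. Origin: centre of its underside. Leave it.
- stamp: Bystander, loose: turned wooden hand stamp, 30 x 38 mm, 82 mm high. Origin: centre of its underside. Leave it.
- card_holder: Bystander, loose: wooden holder with cards, 50 x 100 x 62 mm. Origin: centre of its underside. Leave it.

How it is judged:
By the outcome, as a careful person would: the job done as asked, in the order asked, and still so for the second after the job is handed in, with the robot touching nothing.
It also fails if it takes over 125 s, if anything falls off the work surface, if the arm or the gripper's body presses on something with over 40 N, if the wrist force passes 120 N, or if a joint passes its speed limit or range.

## Working session

There is one attempt and no reset: what is moved stays moved. The work goes in short steps, Python scripts to look and compute and a tool call to move; the robot and the scene stay as the last step left them, time stands still between calls to the robot, and variables do not carry over. Pictures are saved under pics/ and viewed, at most 14 in all, crops included, and the job is handed in when it is done.

Besides the shell and the picture viewer there is one more tool, called after "Emit:" by a JSON object that holds its "method" and its "body". step_arm: Moves the arm, as the interface text tells. Its arguments: {"type":"object","properties":{"steps":{"type":"array","items":{"type":"array","items":{"type":"number"}}},"force":{"type":"number"}},"required":["steps"]}

```bash
ls; mkdir -p pics; python3 - <<'E'
from workcell import *
import cv2,numpy as np
s=state();print(s)
for n in("top","side","wrist"):
    f=grab_frame(n);cv2.imwrite(f"pics/{n}0.png",f["image"])
    print(n,{k:(np.round(v,4).tolist() if k!="image" else 0) for k,v in f.items()})
    np.save(f"{n}0.npy",f,allow_pickle=True)
E
```

```text
pics
{'time_s': 0.0, 'qpos': array([ 7.48846921e+01,  1.83512116e+01,  8.97072846e+01, -2.18251253e-03,
        7.20435246e+01, -1.14645308e+00]), 'qvel': array([ 0.00762839, -0.07935224, -0.00891035,  0.01558941, -0.04180636,
       -0.02206194]), 'effort': array([-2.86384748e-04, -4.12455618e+01, -2.31972170e+01,  7.28140818e-02,
        4.58464783e-02, -1.59766264e-04]), 'ee_pos': array([138.68433424, 557.49633177, 213.118637  ]), 'ee_rot': array([-1.79897958e+02,  3.33526731e-05,  1.66031820e+02]), 'force': array([0.0275642 , 0.26087265, 0.92195335]), 'torque': array([-1.81038471e-02, -7.21091284e-05, -3.01571469e-02]), 'gripper_force': 0.0, 'gripper_width': 91.75320166970504}
top {'image': 0, 'fovy': 52.3973, 'cx': 281.0534, 'cy': 208.9423, 'origin': [519.5641, -23.7877, 1190.8131], 'rotation': [-175.1856, 0.2378, -89.2084]}
side {'image': 0, 'fovy': 50.7074, 'cx': 275.8397, 'cy': 206.2167, 'origin': [543.5802, 947.9884, 426.519], 'rotation': [-112.3239, -0.218, -175.7809]}
wrist {'image': 0, 'fovy': 59.3191, 'cx': 275.4826, 'cy': 208.0099, 'tool_from_camera': [[0.001, -0.9572, -0.2894, 82.9242], [1.0, 0.001, 0.0, -0.0721], [0.0003, -0.2894, 0.9572, -170.4756], [0.0, 0.0, 0.0, 1.0]]}
```

View pics/top0.png

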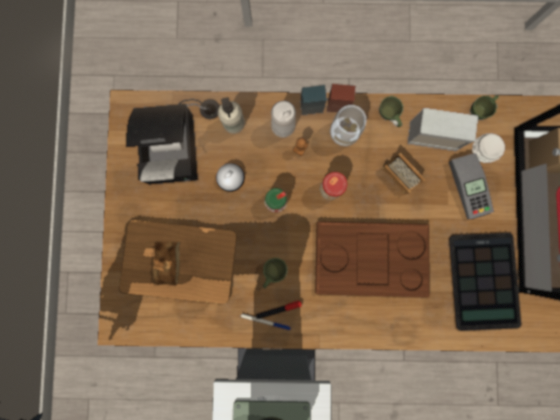

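View pics/side0.png

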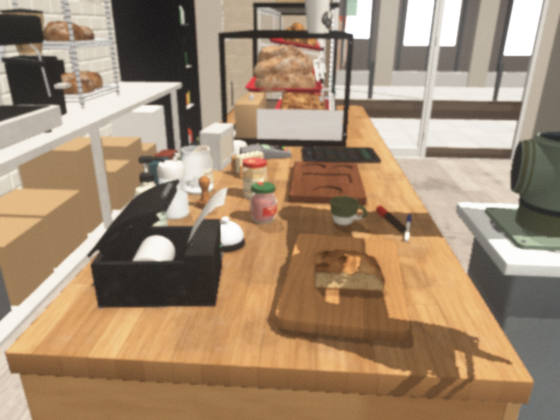

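Top view: the serving board is on the right (wells at about (335,260), (411,247), (411,280)), the chopping board with bread is at (165,262), and the cup is at (274,270) with its handle to the lower left. The green-lid red jam jar is at (276,200) and the red-lid pale honey jar at (335,184). The side view confirms these. Next I need helpers and coarse positions.

```bash
cat > h.py <<'E'
import numpy as np,cv2
from scipy.spatial.transform import Rotation as Ro
def cam(f,s=None):
    """K, R(cam->world), origin"""
    F=f["image"].shape[0]/2/np.tan(np.radians(f["fovy"])/2)
    K=np.array([[F,0,f["cx"]],[0,F,f["cy"]],[0,0,1]])
    if "tool_from_camera" in f:
        T=np.array(f["tool_from_camera"]);Rt=Ro.from_euler("xyz",s["ee_rot"],degrees=True).as_matrix()
        return K,Rt@T[:3,:3],Rt@T[:3,3]+s["ee_pos"]
    R=f["rotation"];R=Ro.from_euler("xyz",R,degrees=True).as_matrix() if np.size(R)==3 else np.array(R)
    return K,R,np.array(f["origin"])
def ray(c,uv):
    d=c[1]@np.linalg.inv(c[0])@np.array([uv[0],uv[1],1.]);return d/np.linalg.norm(d)
def onz(c,uv,z):
    d=ray(c,uv);return c[2]+d*(z-c[2][2])/d[2]
def proj(c,p):
    q=c[0]@c[1].T@(np.array(p,float)-c[2]);return q[:2]/q[2]
def tri(obs):
    """obs: [(cam,uv)..] -> point, rms distance to the rays"""
    A=0;b=0;M=[]
    for c,uv in obs:
        d=ray(c,uv);P=np.eye(3)-np.outer(d,d);A=A+P;b=b+P@c[2];M.append((P,c[2]))
    p=np.linalg.solve(A,b);return p,np.sqrt(np.mean([((P@(p-o))**2).sum() for P,o in M]))
def blobs(im,lo,hi,amin=20):
    m=cv2.inRange(cv2.cvtColor(im,cv2.COLOR_BGR2HSV),np.array(lo),np.array(hi))
    n,_,st,ce=cv2.connectedComponentsWithStats(m)
    return [(ce[i].round(1).tolist(),st[i].tolist()) for i in range(1,n) if st[i,4]>=amin]
def snap(name,pic=None):
    from workcell import state,grab_frame
    s=state();f=grab_frame(name)
    if pic: cv2.imwrite(f"pics/{pic}.png",f["image"])
    np.save(f"{pic or name}.npy",(s,f),allow_pickle=True)
    return f["image"],cam(f,s),s
def load(pic):
    s,f=np.load(pic+".npy",allow_pickle=True);return f["image"],cam(f,s),s
def go(s,X,Y,Z,yaw):
    """total tool-frame shift (after turn rz first) to reach TCP X,Y,Z,yaw pointing down"""
    y0=s["ee_rot"][2];rz=(y0-yaw+180)%360-180
    d=np.array([X,Y,Z])-s["ee_pos"];a=np.radians(yaw)
    return "rz %.1f"%rz,"shift",np.round([np.cos(a)*d[0]+np.sin(a)*d[1],np.sin(a)*d[0]-np.cos(a)*d[1],-d[2]],1)
E
python3 - <<'E'
from h import *
f=np.load("top0.npy",allow_pickle=True).item();g=np.load("side0.npy",allow_pickle=True).item()
ct,cs=cam(f),cam(g)
print("base px",proj(ct,[0,0,0]),"table edge z0",onz(ct,(280,348),0),"R",ct[1].round(2).tolist())
for n,uv,z in [("bread",(165,262),71),("cup",(275,269),55),("cuphandle",(265,283),30),("jam",(276,198),86),("honey",(335,183),100),("w_jam",(335,260),22),("w_honey",(411,247),22),("w_cup",(411,280),22),("bd tl",(317,222),22),("tr",(430,221),22),("bl",(316,294),22),("br",(430,296),22),("bell",(230,177),40),("stamp",(301,146),60),("cut tl",(125,220),22),("cut br",(231,302),22)]:
    print(n,onz(ct,uv,z).round())
for n,a,b in[("jamlid",(276,198),(263,187)),("honeylid",(335,183),(256,162)),("cup",(274.5,269),(343,204))]:
    p,e=tri([(ct,a),(cs,b)]);print(n,p.round(),e.round(1))
E
```

```text
base px [271.33833324 439.41637306] table edge z0 [239.47539855 -19.84397949   0.        ] R [[0.01, -1.0, 0.08], [-1.0, -0.01, 0.01], [-0.0, -0.08, -1.0]]
bread [471. 283.  71.]
cup [456.  -4.  55.]
cuphandle [417.  23.  30.]
jam [641.  -4.  86.]
honey [ 680. -156.  100.]
w_jam [ 481. -166.   22.]
w_honey [ 519. -373.   22.]
w_cup [ 430. -372.   22.]
bd tl [ 583. -117.   22.]
tr [ 590. -426.   22.]
bl [ 389. -115.   22.]
br [ 388. -423.   22.]
bell [702. 123.  40.]
stamp [785. -69.  60.]
cut tl [582. 411.  22.]
cut br [364. 114.  22.]
jamlid [642.  -4.  81.] 0.3
honeylid [ 678. -157.   95.] 2.7
cup [457.  -3.  46.] 1.3
```

Emit:
{"method": "step_arm", "body": {"steps": [[0,0,-7,-42,-34,-6,1],[0,0,-7,-42,-34,-6,1],[0,0,0,-42,-34,-6,1],[0,0,0,-42,-34,-6,1],[0,0,0,-42,-34,-6,1],[0,0,0,-42,-34,-6,1],[0,0,0,-42,-34,-6,1],[0,0,0,-42,-34,-6,1]], "force": 20}}

```text
time_s: 1.15
ee_pos: [462.1, 270.8, 262.0]
ee_rot: [180.0, -0.0, -180.0]
force: [0.8, 0.6, 1.0]
gripper_width: 91.2
gripper_force: 0.0
```

```bash
python3 - <<'E'
from h import *
im,c,s=snap("wrist","w1");print(s["ee_pos"].round(1),s["ee_rot"].round(2),s["time_s"])
E
```

```text
[462.1 270.8 262. ] [ 1.7999e+02 -1.0000e-02 -1.7998e+02] 1.15
```

View pics/w1.png

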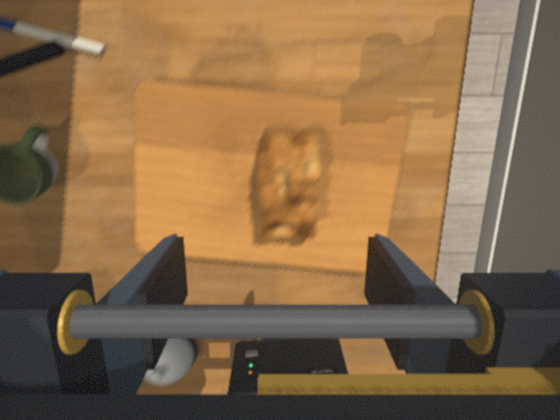

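The wrist view shows the bread at about (252–328, 125–245), long axis tilted about 4°. The cup is at (22,172) with its handle toward (40,135).

```bash
python3 - <<'E'
from h import *
im,c,s=load("w1")
hsv=cv2.cvtColor(im,cv2.COLOR_BGR2HSV)
print("bread",[hsv[y,x].tolist() for x,y in((275,150),(300,170),(280,235),(262,190))],"board",[hsv[y,x].tolist() for x,y in((200,150),(220,230),(370,150),(290,105))])
for z in(22,65):
  for uv in((262,130),(328,128),(255,243),(318,240),(290,185)): print(z,onz(c,uv,z).round(1))
roi=im[105:265,225:355];lab=cv2.cvtColor(roi,cv2.COLOR_BGR2LAB);a=cv2.absdiff(lab,np.array(np.median(lab[:, :20].reshape(-1,3),axis=0),np.uint8)[None,None].repeat(roi.shape[0],0).repeat(roi.shape[1],1)).astype(float)
d=np.sqrt((a**2).sum(2));print(d.max(),np.percentile(d,[20,40,60,80]))
m=(d>25).astype(np.uint8);m=cv2.morphologyEx(m,cv2.MORPH_CLOSE,np.ones((15,15)))
k=max(cv2.findContours(m,0,1)[0],key=cv2.contourArea);print(cv2.minAreaRect(k))
v=roi.copy();cv2.drawContours(v,[k+0],-1,(0,255,0),1);cv2.imwrite("pics/w1c.png",cv2.resize(np.hstack([roi,v]),None,fx=2.5,fy=2.5))
E
```

```text
bread [[15, 169, 184], [16, 154, 199], [16, 154, 194], [15, 163, 177]] board [[15, 155, 201], [15, 158, 212], [16, 157, 188], [15, 156, 199]]
22 [414.2 256.1  22. ]
22 [411.9 328.2  22. ]
22 [547.  246.5  22. ]
22 [543.  321.8  22. ]
22 [475.7 287.5  22. ]
65 [410.5 257.7  65. ]
65 [408.5 322.2  65. ]
65 [529.4 249.1  65. ]
65 [525.9 316.5  65. ]
65 [465.6 285.8  65. ]
85.53361912137238 [ 6.40312424 10.44030651 15.03329638 28.60069929]
((61.656097412109375, 79.60488891601562), (75.98921966552734, 128.16197204589844), 12.094757080078125)
```

View pics/w1c.png

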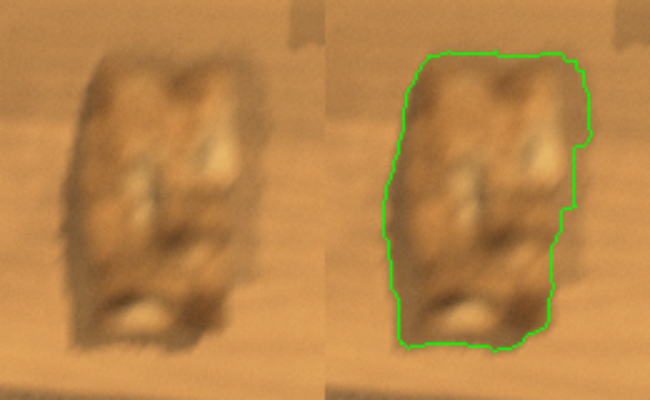

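The crop shows the bread's axis tilted about 6° (parallel to its board), with its centre at about pixel (288,184). Next I align and descend for a second look.

Emit:
{"method": "step_arm", "body": {"steps": [[0,0,3,0,4,20,1],[0,0,3,-1,4,20,1],[0,0,0,-1,3,20,1],[0,0,0,0,3,22,1],[0,0,0,0,0,0,1],[0,0,0,0,0,0,1],[0,0,0,0,0,0,1],[0,0,0,0,0,0,1]]}}

```text
time_s: 2.2
ee_pos: [464.1, 286.1, 180.7]
ee_rot: [179.9, 0.1, 174.0]
force: [-0.5, -0.9, -0.5]
gripper_width: 91.6
gripper_force: 0.0
```

```bash
python3 - <<'E'
from h import *
im,c,s=snap("wrist","w2");print(s["ee_pos"].round(1),s["ee_rot"].round(2),s["time_s"])
cv2.imwrite("pics/w2c.png",cv2.resize(im[80:300,180:400],None,fx=2.5,fy=2.5))
E
```

```text
[464.1 286.1 180.7] [1.7994e+02 7.0000e-02 1.7403e+02] 2.2
```

View pics/w2c.png

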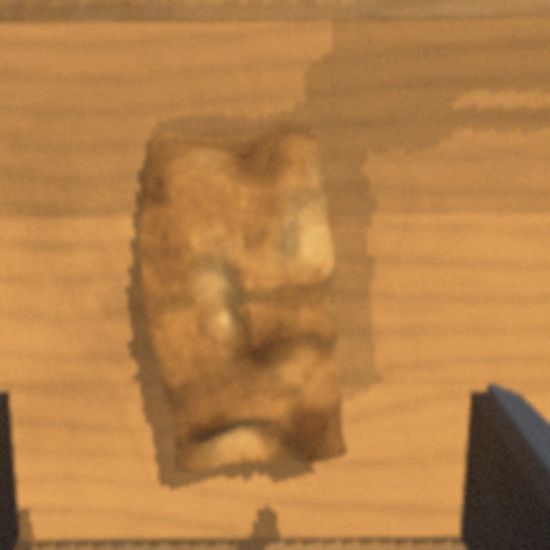

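In the second view the top-face edges run from (150,140) to (180,467) on the left and from (315,140) to (343,455) on the right. I triangulate the light patches for height and compute the centre.

```bash
python3 - <<'E'
from h import *
_,c1,_=load("w1");im,c2,s=load("w2")
a=lambda p:(225+p[0]/2.5,105+p[1]/2.5);b=lambda p:(180+p[0]/2.5,80+p[1]/2.5)
for p,q in[((140,315),(240,445)),((235,185),(330,272)),((105,60),(155,132))]: 
    r,e=tri([(c1,a(p)),(c2,b(q))]);print(r.round(1),round(e,1))
for z in(65,):
    P=[onz(c2,b(q),z)[:2] for q in((152,135),(315,138),(180,470),(343,455))]
    P=np.array(P);print(P.round(1),P.mean(0).round(1));d=P[2]+P[3]-P[0]-P[1];print(np.degrees(np.arctan2(d[1],d[0])))
    w=(P[1]-P[0]+P[3]-P[2])/2;print("w",np.linalg.norm(w),"l",np.linalg.norm(d)/2)
    x,y=P.mean(0);print(go(s,x,y,26+12,177))
E
```

```text
[538.  278.5   6.4] 0.8
[472.9 322.4  -1.2] 1.2
[412.1 261.3   9.8] 1.9
[[406.3 265.6]
 [412.4 315.1]
 [519.  260.5]
 [519.1 316.2]] [464.2 289.3]
-1.0710748256858167
w 52.69245672185432 l 109.72894922180816
('rz -3.0', 'shift', array([1.000e-01, 3.200e+00, 1.427e+02]))
```

```bash
python3 - <<'E'
from h import *
f=np.load("top0.npy",allow_pickle=True).item();ct=cam(f)
im,c1,s1=load("w1");im2,c2,s2=load("w2")
print("fovy",np.load("w1.npy",allow_pickle=True)[1]["fovy"],c1[2],c2[2])
for n,uv in dict(tl=(136,80),tr=(411,108),bl=(136,248),br=(391,272)).items(): print(n,onz(c1,uv,22).round(1))
for uv in((125,220),(236,228),(121,294),(228,302)): print("top",onz(ct,uv,22).round(1))
print(proj(c1,[465,286,68]),proj(ct,[465,286,68]),proj(ct,[465,286,22]))
# feature matching for calibration check: optical flow between w1 and w2
g1,g2=[cv2.cvtColor(i,cv2.COLOR_BGR2GRAY) for i in(im,im2)]
o=cv2.SIFT_create(contrastThreshold=0.01);k1,d1=o.detectAndCompute(g1[:230],None);k2,d2=o.detectAndCompute(g2[:260],None)
for m in sorted(cv2.BFMatcher(crossCheck=True).match(d1,d2),key=lambda m:m.distance)[:30]:
    a,b=k1[m.queryIdx].pt,k2[m.trainIdx].pt;p,e=tri([(c1,a),(c2,b)])
    if e<4: print(np.round(a),np.round(b),p.round(0),round(e,1),round(m.distance))
cv2.imwrite("pics/tmp.png",im)
E
```

```text
fovy 59.31905555362717 [379.24278508 270.91059575 432.48284008] [381.45533295 294.6674999  351.11886515]
tl [362.7 124.   22. ]
tr [390.7 416.5  22. ]
bl [553.7 103.4  22. ]
br [585.  412.8  22. ]
top [581.7 410.6  22. ]
top [563.9 105.1  22. ]
top [381.  412.5  22. ]
top [363.9 122.2  22. ]
[290.33936017 185.06983488] [164.07491218 264.18828478] [168.76050496 263.42685608]
[494. 134.] [507. 111.] [ 511. 1076. -948.] 0.0 32
[491. 157.] [506. 135.] [ 593. 1079. -947.] 0.3 38
[504.  69.] [512.  39.] [ 289. 1044. -898.] 0.1 45
[501.  75.] [509.  46.] [ 307. 1047. -915.] 0.2 47
[493. 143.] [507. 120.] [ 538. 1064. -923.] 0.3 48
[482. 168.] [499. 148.] [ 610.  977. -813.] 0.3 50
[489. 159.] [504. 138.] [ 601. 1066. -936.] 0.2 61
[489. 152.] [503. 131.] [  594.  1137. -1062.] 0.3 67
[497.  64.] [504.  35.] [ 273. 1018. -898.] 0.3 68
[500.  44.] [505.  12.] [ 212. 1010. -886.] 0.5 71
[497. 124.] [509. 100.] [ 476. 1085. -956.] 0.9 72
[500.  44.] [505.  12.] [ 212. 1010. -886.] 0.5 74
[492. 149.] [507. 127.] [ 557. 1046. -891.] 0.3 74
[498.  79.] [506.  51.] [ 320. 1027. -898.] 0.3 81
[215.  72.] [173.  71.] [351. 202. -15.] 1.3 82
[495.  75.] [502.  47.] [ 308. 1019. -903.] 0.8 87
[489. 152.] [503. 131.] [  594.  1137. -1062.] 0.3 89
[496.  52.] [501.  23.] [ 229. 1048. -971.] 0.5 93
[483. 200.] [502. 182.] [ 739. 1030. -870.] 0.0 94
[478. 150.] [492. 129.] [ 553.  971. -847.] 0.6 96
[226.  59.] [185.  54.] [338. 216. -13.] 1.7 98
[480. 205.] [499. 188.] [ 771. 1048. -913.] 0.5 101
[481. 150.] [495. 129.] [ 551.  973. -830.] 0.1 103
[501.  75.] [509.  46.] [ 307. 1047. -915.] 0.2 103
[141. 150.] [ 94. 175.] [438. 114.   4.] 1.6 105
[243.  49.] [205.  38.] [326. 235. -17.] 2.1 105
[293. 200.] [284. 220.] [493. 291.  25.] 0.2 116
[139. 167.] [ 95. 195.] [457. 111.   3.] 1.6 117
[139. 179.] [ 96. 210.] [470. 110.   8.] 1.7 118
[486. 149.] [500. 128.] [ 560. 1032. -906.] 0.3 118
```

Motion along the viewing axis gives poor depth, so I take a sideways baseline.

Emit:
{"method": "step_arm", "body": {"steps": [[0,0,-3,0,20,0,1],[0,0,0,0,20,0,1],[0,0,0,0,20,0,1],[0,0,0,0,0,0,1],[0,0,0,0,0,0,1],[0,0,0,0,0,0,1],[0,0,0,0,0,0,1],[0,0,0,0,0,0,1]]}}

```text
time_s: 3.25
ee_pos: [468.1, 345.5, 180.1]
ee_rot: [180.0, 0.0, 177.0]
force: [-0.7, 0.8, 0.0]
gripper_width: 91.4
gripper_force: 0.0
```

```bash
python3 - <<'E'
from h import *
im3,c3,s3=snap("wrist","w3");im2,c2,s2=load("w2");print(s3["ee_pos"].round(1),s3["ee_rot"].round(2),s3["time_s"])
cv2.imwrite("pics/w3c.png",cv2.resize(im3[80:300,120:340],None,fx=2.5,fy=2.5))
g2,g3=[cv2.cvtColor(i,cv2.COLOR_BGR2GRAY) for i in(im2,im3)]
o=cv2.SIFT_create(contrastThreshold=0.01);k1,d1=o.detectAndCompute(g2[80:290,190:400],None);k2,d2=o.detectAndCompute(g3[80:290,90:350],None)
for m in sorted(cv2.BFMatcher(crossCheck=True).match(d1,d2),key=lambda m:m.distance)[:40]:
    a,b=np.add(k1[m.queryIdx].pt,(190,80)),np.add(k2[m.trainIdx].pt,(90,80));p,e=tri([(c2,a),(c3,b)])
    if e<2 and p[2]>-30: print(np.round(a),np.round(b),p.round(0),round(e,1),round(m.distance))
E
```

```text
[468.1 345.5 180.1] [1.7999e+02 1.0000e-02 1.7700e+02] 3.25
[339. 243.] [274. 246.] [520. 341.  26.] 0.1 46
[383. 186.] [318. 191.] [469. 384.  25.] 0.1 55
[344. 212.] [280. 215.] [492. 348.  21.] 0.0 62
[372. 212.] [308. 216.] [495. 375.  17.] 0.0 66
[346. 241.] [282. 244.] [521. 349.  22.] 0.0 69
[208. 164.] [143. 160.] [434. 228.  22.] 0.0 72
[384. 179.] [318. 184.] [463. 384.  25.] 0.0 74
[215. 112.] [151. 108.] [389. 241.  18.] 0.1 79
[378. 191.] [314. 196.] [475. 380.  22.] 0.2 80
[294. 205.] [221. 206.] [468. 301.  62.] 0.1 80
[378. 191.] [314. 196.] [475. 380.  22.] 0.2 80
[217. 222.] [152. 219.] [490. 228.  20.] 0.3 82
[335. 198.] [271. 200.] [478. 341.  20.] 0.1 83
[254. 178.] [180. 176.] [441. 272.  67.] 0.0 87
[250. 195.] [177. 193.] [455. 267.  64.] 0.0 91
[298. 178.] [226. 178.] [447. 307.  58.] 0.1 92
[250. 195.] [177. 193.] [455. 267.  64.] 0.0 93
[215.  98.] [150.  94.] [378. 244.  23.] 0.0 94
[389. 164.] [323. 169.] [448. 388.  30.] 0.0 98
[260. 148.] [189. 146.] [420. 278.  50.] 0.2 102
[350. 236.] [285. 239.] [514. 352.  26.] 0.0 103
[342. 164.] [278. 167.] [446. 
[... 151 characters left out ...]
  28.] 0.1 109
[351. 226.] [286. 229.] [505. 354.  25.] 0.1 114
[350. 177.] [286. 181.] [460. 356.  18.] 0.1 115
[279. 238.] [206. 237.] [495. 286.  62.] 0.2 116
[269. 221.] [195. 220.] [477. 280.  68.] 0.0 119
[260. 148.] [189. 146.] [420. 278.  50.] 0.2 121
[358. 164.] [292. 167.] [445. 361.  31.] 0.1 123
[350. 167.] [286. 171.] [450. 356.  20.] 0.1 127
[350. 236.] [285. 239.] [514. 352.  26.] 0.0 128
[262. 185.] [189. 183.] [448. 278.  64.] 0.0 128
[284. 198.] [210. 198.] [460. 294.  68.] 0.0 132
[285. 231.] [213. 231.] [491. 292.  58.] 0.1 134
[206. 179.] [142. 175.] [447. 224.  19.] 0.1 134
[389. 200.] [324. 205.] [483. 389.  25.] 0.1 136
[302. 207.] [230. 207.] [470. 308.  60.] 0.0 142
```

View pics/w3c.png

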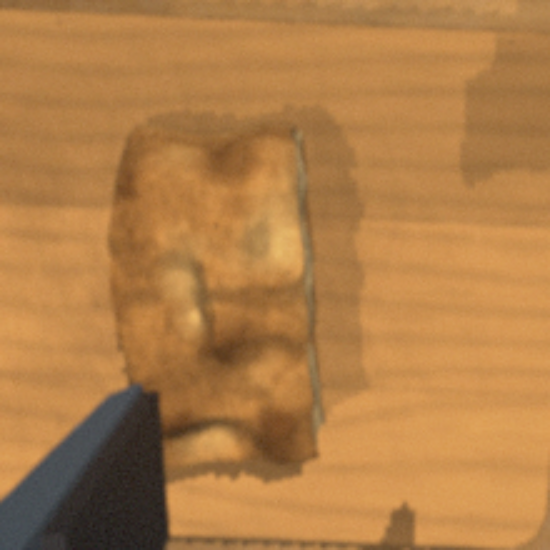

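```bash
python3 - <<'E'
from h import *
im3,c3,s3=load("w3");_,c2,_=load("w2")
b=lambda p:(120+p[0]/2.5,80+p[1]/2.5)
for z in(22,60):
  P=np.array([onz(c3,b(q),z) for q in((300,135),(320,425),(108,250),(220,122),(240,475))]).round(1);print(z,P.tolist());d=P[1]-P[0];print(np.degrees(np.arctan2(d[1],d[0])))
# cut face top edge seen in both views
for p3,p2 in(((300,135),(315,138)),((318,425),(343,450))):
  print(tri([(c3,b(p3)),(c2,(180+p2[0]/2.5,80+p2[1]/2.5))]))
E
```

```text
22 [[415.1, 317.1, 22.0], [525.3, 316.1, 22.0], [452.6, 244.0, 22.0], [409.2, 289.5, 22.0], [544.9, 283.2, 22.0]]
-0.5199111335631172
60 [[411.6, 320.9, 60.0], [509.1, 320.0, 60.0], [444.8, 256.3, 60.0], [406.4, 296.5, 60.0], [526.4, 290.9, 60.0]]
-0.52886909778944
(array([415.3092578 , 317.73900163,  29.50351118]), np.float64(0.9007550990285944))
(array([514.81705994, 317.798821  ,  58.91916345]), np.float64(4.990678552557227))
```

The bread's axis lies along world X, with sides at Y≈255 to 318, centre (467,287), and top at 58–68 mm. I move in and grasp.

Emit:
{"method": "step_arm", "body": {"steps": [[0,0,-3,0,-29,0,1],[0,0,0,1,-30,0,1],[0,0,0,0,0,30,1],[0,0,0,0,0,40,1],[0,0,0,0,0,40,1],[0,0,0,0,0,25,1],[0,0,0,0,0,15,1],[0,0,0,0,0,0,1]], "force": 12}}

```text
time_s: 4.3
ee_pos: [465.2, 286.6, 29.4]
ee_rot: [-180.0, -0.1, -180.0]
force: [0.0, 0.1, -0.6]
gripper_width: 91.2
gripper_force: 0.0
```

Emit:
{"method": "step_arm", "body": {"steps": [[0,0,0,0,0,0,0.5],[0,0,0,0,0,0,0.5],[0,0,0,0,0,0,0.5],[0,0,0,0,0,0,0.5],[0,0,0,0,0,0,0.5],[0,0,0,0,0,0,0.5],[0,0,0,0,0,0,0.5],[0,0,0,0,0,0,0.5]], "force": 12}}

```text
time_s: 5.3
ee_pos: [465.9, 287.1, 30.6]
ee_rot: [180.0, 0.1, -180.0]
force: [-1.1, -1.0, 5.7]
gripper_width: 62.4
gripper_force: 12.0
```

Emit:
{"method": "step_arm", "body": {"steps": [[0,0,0,0,0,-10,0.5],[0,0,0,0,0,-25,0.5],[0,0,0,0,0,-45,0.5],[0,0,0,0,-20,-45,0.5],[0,0,0,-8,-45,-40,0.5],[0,0,0,-10,-55,-35,0.5],[0,0,0,-10,-55,-20,0.5],[0,0,0,-10,-55,0,0.5]]}}

```text
time_s: 6.3
ee_pos: [504.0, 58.2, 250.3]
ee_rot: [180.0, 0.2, -179.9]
force: [0.6, -0.4, -1.6]
gripper_width: 62.4
gripper_force: 12.0
```

Emit:
{"method": "step_arm", "body": {"steps": [[0,0,0,-10,-55,0,0.5],[0,0,0,-10,-55,0,0.5],[0,0,0,-10,-55,0,0.5],[0,0,0,-10,-55,0,0.5],[0,0,0,-10,-45,0,0.5],[0,0,0,-10,-30,0,0.5],[0,0,0,-6,0,0,0.5],[0,0,0,0,0,0,0.5]]}}

```text
time_s: 7.3
ee_pos: [569.2, -234.5, 247.7]
ee_rot: [179.9, -0.1, -180.0]
force: [0.5, 0.7, -1.0]
gripper_width: 62.7
gripper_force: 12.0
```

```bash
python3 - <<'E'
from h import *
im,c,s=snap("wrist","w4");print(s["ee_pos"].round(1),s["ee_rot"].round(2),s["time_s"],s["gripper_width"])
E
```

```text
[ 569.2 -234.5  247.7] [ 1.7993e+02 -6.0000e-02 -1.7995e+02] 7.3 62.70430990927876
```

View pics/w4.png

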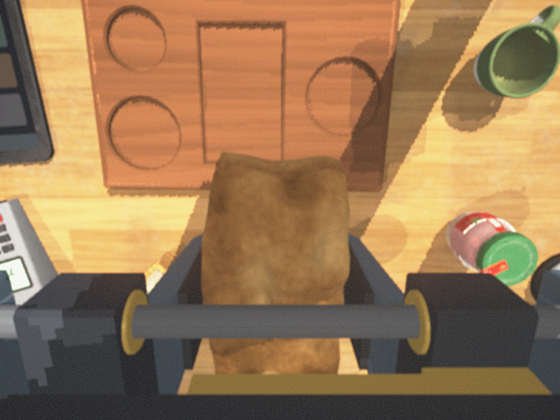

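Emit:
{"method": "step_arm", "body": {"steps": [[0,0,0,0,-40,0,0.5],[0,0,0,0,-40,0,0.5],[0,0,0,0,0,0,0.5],[0,0,0,0,0,0,0.5],[0,0,0,0,0,0,0.5],[0,0,0,0,0,0,0.5],[0,0,0,0,0,0,0.5],[0,0,0,0,0,0,0.5]]}}

```text
time_s: 8.35
ee_pos: [569.4, -315.0, 248.1]
ee_rot: [180.0, 0.0, -180.0]
force: [-0.4, 0.1, -0.2]
gripper_width: 62.5
gripper_force: 12.0
```

```bash
python3 - <<'E'
from h import *
im,c,s=snap("wrist","w5");print(s["ee_pos"].round(1),s["ee_rot"].round(2),s["time_s"],s["gripper_width"])
E
```

```text
[ 569.4 -315.   248.1] [ 179.99    0.   -179.95] 8.35 62.45912055384683
```

View pics/w5.png

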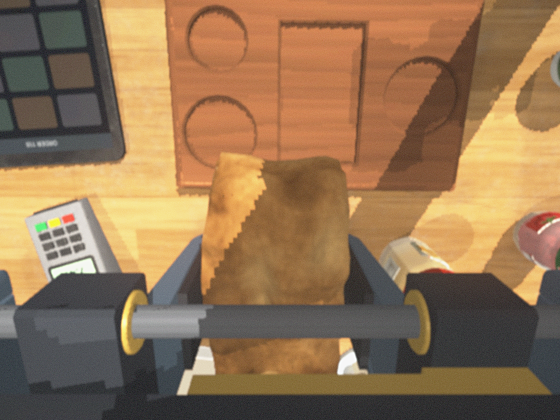

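In w4 the wells are at the cup (135.5,39), honey (144,134) and jam (342.5,96), with recess corners (199,22) and (285,25). In w5 they are at (217.5,38), (220,133), (420,94), (279,21) and (366,23).

```bash
cat > bd.py <<'E'
from h import *
_,c4,_=load("w4");_,c5,s=load("w5")
obs=dict(cup=((135.5,39),(217.5,38)),honey=((144,134),(220,133)),jam=((342.5,96),(420,94)),rtl=((199,22),(279,21)),rtr=((285,25),(366,23)))
loc=dict(cup=(-52,-105),honey=(40,-105),jam=(0,105),rtl=(-69,-42),rtr=(-69,42))
W=[];L=[]
for n,(a,b) in obs.items():
    p,e=tri([(c4,a),(c5,b)]);q=(onz(c4,a,20)+onz(c5,b,20))/2;print(n,p.round(1),round(e,2),"z20",q.round(1));W.append(q[:2]);L.append(loc[n])
W=np.array(W);L=np.array(L,float);wm,lm=W.mean(0),L.mean(0)
U,_,V=np.linalg.svd((L-lm).T@(W-wm));R=(U@V).T;t=wm-R@lm
print("yaw",np.degrees(np.arctan2(R[1,0],R[0,0])).round(2),"bread",t.round(1),"res",(W-(L@R.T+t)).round(1).tolist())
print({n:(R@np.array(l)+t).round(1).tolist() for n,l in loc.items()})
E
python3 bd.py
```

```text
cup [ 431.7 -372.3   22.4] 0.35 z20 [ 431.4 -372.9   20. ]
honey [ 524. -374.   20.] 0.37 z20 [ 524. -374.   20.]
jam [ 484.5 -164.4   16.1] 0.87 z20 [ 484.5 -165.4   20. ]
rtl [ 413.8 -311.7    7.5] 0.35 z20 [ 416.  -310.5   20. ]
rtr [ 416.9 -224.9   13.1] 0.79 z20 [ 418.  -225.8   20. ]
yaw -0.56 bread [ 485. -269.] res [[-0.6, 0.6], [0.1, 0.4], [-1.5, -1.4], [0.4, -0.2], [1.6, 0.6]]
{'cup': [432.0, -373.5], 'honey': [524.0, -374.4], 'jam': [486.0, -164.0], 'rtl': [415.6, -310.3], 'rtr': [416.4, -226.3]}
```

Emit:
{"method": "step_arm", "body": {"steps": [[0,0,0,28,15,20,0.5],[0,0,0,29,15,30,0.5],[0,0,0,28,16,35,0.5],[0,0,0,0,0,45,0.5],[0,0,0,0,0,40,0.5],[0,0,0,0,0,28,0.5],[0,0,0,0,0,14,0.5],[0,0,0,0,0,6,0.5]]}}

```text
time_s: 9.4
ee_pos: [484.5, -269.4, 29.8]
ee_rot: [180.0, -0.0, -180.0]
force: [-0.2, 0.2, -1.2]
gripper_width: 62.5
gripper_force: 12.0
```

```bash
python3 - <<'E'
from h import *
im,c,s=snap("side","s1");print(s["ee_pos"].round(1),s["ee_rot"].round(2),s["force"].round(1))
im2,ct,_=snap("top","t1")
cv2.imwrite("pics/s1c.png",np.hstack([cv2.resize(im[110:230,250:410],(480,360)),cv2.resize(im2[200:310,300:447],(320,240)).copy().repeat(1,0) if 0 else cv2.resize(im[110:230,250:410],(480,360))])[:, :480])
E
```

```text
[ 484.5 -269.4   29.8] [ 179.99   -0.   -179.98] [-0.2  0.2 -1.2]
```

Emit:
{"method": "step_arm", "body": {"steps": [[0,0,0,0,0,2,0.5],[0,0,0,0,0,2,0.5],[0,0,0,0,0,1,0.5],[0,0,0,0,0,0,0.5],[0,0,0,0,0,0,0.5],[0,0,0,0,0,0,0.5],[0,0,0,0,0,0,0.5],[0,0,0,0,0,0,0.5]]}}

```text
time_s: 10.5
ee_pos: [484.3, -269.2, 25.1]
ee_rot: [180.0, 0.0, -180.0]
force: [-0.3, -0.7, -1.0]
gripper_width: 62.5
gripper_force: 12.0
```

Emit:
{"method": "step_arm", "body": {"steps": [[0,0,0,0,0,1,0.5],[0,0,0,0,0,1,0.5],[0,0,0,0,0,0.5,0.5],[0,0,0,0,0,0,0.5],[0,0,0,0,0,0,0.5],[0,0,0,0,0,0,0.5],[0,0,0,0,0,0,0.5],[0,0,0,0,0,0,0.5]]}}

```text
time_s: 11.5
ee_pos: [484.3, -269.2, 22.6]
ee_rot: [180.0, 0.0, -180.0]
force: [-0.1, -0.3, -0.9]
gripper_width: 62.7
gripper_force: 12.0
```

Emit:
{"method": "step_arm", "body": {"steps": [[0,0,0,0,0,0.5,0.5],[0,0,0,0,0,0,0.5],[0,0,0,0,0,0.5,0.5],[0,0,0,0,0,0,0.5],[0,0,0,0,0,0,0.5],[0,0,0,0,0,0,0.5],[0,0,0,0,0,0,0.5],[0,0,0,0,0,0,0.5]]}}

```text
time_s: 12.5
ee_pos: [484.3, -269.3, 22.5]
ee_rot: [-180.0, 0.0, -180.0]
force: [-2.4, 1.6, 8.4]
gripper_width: 62.6
gripper_force: 12.0
```

Contact at the expected height, so I release and lift.

Emit:
{"method": "step_arm", "body": {"steps": [[0,0,0,0,0,0,0.75],[0,0,0,0,0,0,0.85],[0,0,0,0,0,0,0.95],[0,0,0,0,0,0,0.95],[0,0,0,0,0,-10,0.95],[0,0,0,0,0,-40,0.95],[0,0,0,0,0,-60,0.95],[0,0,0,0,0,-60,0.95]]}}

```text
time_s: 13.5
ee_pos: [483.8, -269.0, 193.8]
ee_rot: [180.0, -0.0, -180.0]
force: [0.3, -0.5, -0.2]
gripper_width: 86.8
gripper_force: 0.0
```

Emit:
{"method": "step_arm", "body": {"steps": [[0,0,0,-14,55,-10,1],[0,0,0,-14,55,-10,1],[0,0,0,-14,55,-10,1],[0,0,0,-12,50,-10,1],[0,0,0,0,0,0,1],[0,0,0,0,0,0,1],[0,0,0,0,0,0,1],[0,0,0,0,0,0,1]]}}

```text
time_s: 14.5
ee_pos: [537.8, -55.4, 231.4]
ee_rot: [-180.0, -0.0, 179.9]
force: [0.0, -0.8, -0.2]
gripper_width: 91.3
gripper_force: 0.0
```

```bash
python3 - <<'E'
from h import *
im,c,s=snap("wrist","w6");print(s["ee_pos"].round(1),s["ee_rot"].round(2),s["time_s"],s["gripper_width"])
E
```

```text
[537.8 -55.4 231.4] [-1.8000e+02 -4.0000e-02  1.7993e+02] 14.5 91.26535589077767
```

View pics/w6.png

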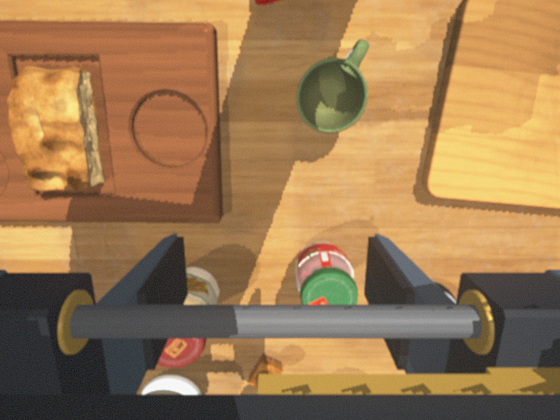

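The bread sits in its recess. The cup rim is centred at (332,94), about 34 px in radius, with its handle toward (361,45). I take a second view from the side.

Emit:
{"method": "step_arm", "body": {"steps": [[0,0,0,0,40,0,1],[0,0,0,0,40,0,1],[0,0,0,0,0,0,1],[0,0,0,0,0,0,1],[0,0,0,0,0,0,1],[0,0,0,0,0,0,1],[0,0,0,0,0,0,1],[0,0,0,0,0,0,1]]}}

```text
time_s: 15.55
ee_pos: [538.1, 25.5, 231.6]
ee_rot: [180.0, -0.0, -180.0]
force: [-0.3, 0.5, 0.3]
gripper_width: 91.1
gripper_force: 0.0
```

```bash
python3 - <<'E'
from h import *
im7,c7,s7=snap("wrist","w7");im6,c6,s6=load("w6");print(s7["ee_pos"].round(1),s7["ee_rot"].round(2))
R=[]
for im,c in((im6,c6),(im7,c7)):
    u=proj(c,[457,-3,50]);x0,y0=int(u[0]-75),max(0,int(u[1]-75));roi=im[y0:y0+150,x0:x0+150]
    m=cv2.inRange(cv2.cvtColor(roi,cv2.COLOR_BGR2HSV),np.array([35,40,20]),np.array([95,255,255]))
    m=cv2.morphologyEx(m,cv2.MORPH_CLOSE,np.ones((5,5)))
    k=max(cv2.findContours(m,0,1)[0],key=cv2.contourArea);m=cv2.drawContours(m*0,[k],-1,255,-1)
    o=cv2.morphologyEx(m,cv2.MORPH_OPEN,cv2.getStructuringElement(2,(31,31)))
    kb=max(cv2.findContours(o,0,1)[0],key=cv2.contourArea);e=cv2.fitEllipse(kb)
    h=cv2.subtract(m,cv2.dilate(o,np.ones((5,5))));n,_,st,ce=cv2.connectedComponentsWithStats(h);i=1+np.argmax(st[1:,4])
    B=np.add(e[0],(x0,y0));H=np.add(ce[i],(x0,y0));print("cup",B.round(1),np.round(e[1],1),"handle",H.round(1),st[i].tolist());R.append((c,B,H))
p,er=tri([(r[0],r[1]) for r in R]);print("cup tri",p.round(1),er.round(2))
q,er=tri([(r[0],r[2]) for r in R]);print("handle tri",q.round(1),er.round(2))
for c,B,H in R:
    b,h=onz(c,B,55),onz(c,H,35);print(b.round(1),h.round(1),"handle dir",np.degrees(np.arctan2(*(h-b)[[1,0]])).round(1))
cv2.imwrite("pics/w7.png",im7)
E
```

```text
[538.1  25.5 231.6] [ 180.     -0.   -179.99]
cup [331.7  95. ] [67.4 73.3] handle [358.4  51.3] [90, 16, 21, 25, 258]
cup [242.6  94.1] [68.4 72.7] handle [269.3  50.8] [90, 17, 20, 24, 250]
cup tri [453.3  -4.3  51.9] 0.13
handle tri [415.5  19.9  41.1] 0.0
[453.4  -4.7  55. ] [414.9  21.1  35. ] handle dir 146.1
[453.1  -4.   55. ] [414.9  19.8  35. ] handle dir 148.2
```

Emit:
{"method": "step_arm", "body": {"steps": [[0,0,8.2,0,0,30,1],[0,0,8.2,0,0,30,1],[0,0,8.1,0,0,30,1],[0,0,8.1,0,0,30,1],[0,0,0,18.5,-23.6,0,1],[0,0,0,18.5,-23.6,0,1],[0,0,0,18.4,-23.6,0,1],[0,0,0,0,0,0,1]], "force": 18}}

```text
time_s: 16.6
ee_pos: [451.6, -4.4, 111.6]
ee_rot: [-180.0, -0.1, 147.4]
force: [0.7, 0.4, 0.5]
gripper_width: 90.8
gripper_force: 0.0
```

```bash
python3 - <<'E'
from h import *
im,c,s=snap("wrist","w8");print(s["ee_pos"].round(1),s["ee_rot"].round(2),proj(c,[453.3,-4.3,55]))
print(go(s,453.3,-4.3,26,147.4))
E
```

```text
[451.6  -4.4 111.6] [-1.7997e+02 -5.0000e-02  1.4738e+02] [277.39121954 230.79131544]
('rz -0.0', 'shift', array([-1.4,  0.9, 85.6]))
```

View pics/w8.png

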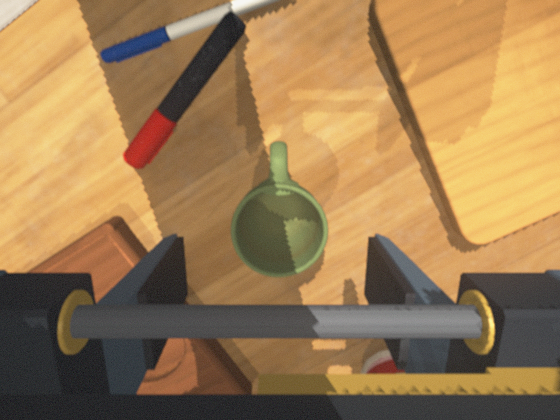

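The cup rim is at (280,228) with the handle straight up at (279,155), so it is aligned. Descending.

Emit:
{"method": "step_arm", "body": {"steps": [[0,0,0,0,2,30,1],[0,0,0,0,0,30,1],[0,0,0,0,0,18,1],[0,0,0,0,0,7,1],[0,0,0,0,0,0,1],[0,0,0,0,0,0,0.5],[0,0,0,0,0,0,0.5],[0,0,0,0,0,0,0.5]], "force": 18}}

```text
time_s: 17.65
ee_pos: [454.7, -2.4, 27.0]
ee_rot: [180.0, 0.0, 147.4]
force: [-0.3, 0.2, 0.4]
gripper_width: 64.2
gripper_force: 0.4
```

Emit:
{"method": "step_arm", "body": {"steps": [[0,0,0,0,0,0,0.5],[0,0,0,0,0,0,0.5],[0,0,0,0,0,0,0.5],[0,0,0,0,0,0,0.5],[0,0,0,0,0,0,0.5],[0,0,0,0,0,0,0.5],[0,0,0,0,0,0,0.5],[0,0,0,0,0,0,0.5]], "force": 18}}

```text
time_s: 18.65
ee_pos: [454.5, -2.6, 26.9]
ee_rot: [-180.0, 0.0, 147.4]
force: [-0.8, -1.6, 5.7]
gripper_width: 62.4
gripper_force: 18.0
```

Emit:
{"method": "step_arm", "body": {"steps": [[0,0,0,0,0,-8,0.5],[0,0,0,0,0,-30,0.5],[0,0,-8,0,0,-45,0.5],[0,0,-8,0,0,-45,0.5],[0,0,-8,0,0,-25,0.5],[0,0,-8,0,0,0,0.5],[0,0,0,2.4,-40,0,0.5],[0,0,0,2.4,-55,0,0.5]]}}

```text
time_s: 19.65
ee_pos: [448.6, -97.3, 179.7]
ee_rot: [180.0, 0.0, 179.6]
force: [-0.0, -0.5, -1.5]
gripper_width: 62.2
gripper_force: 18.0
```

Emit:
{"method": "step_arm", "body": {"steps": [[0,0,0,2,-60,0,0.5],[0,0,0,2,-60,0,0.5],[0,0,0,2,-60,0,0.5],[0,0,0,2,-50,0,0.5],[0,0,0,2,-30,0,0.5],[0,0,0,2.8,-16,0,0.5],[0,0,0,0,0,0,0.5],[0,0,0,0,0,0,0.5]]}}

```text
time_s: 20.65
ee_pos: [433.2, -371.8, 179.5]
ee_rot: [179.9, -0.0, 179.5]
force: [-0.0, -0.2, -1.3]
gripper_width: 62.3
gripper_force: 18.0
```

```bash
python3 - <<'E'
from h import *
im,c,s=snap("wrist","w9");print(s["ee_pos"].round(1),s["ee_rot"].round(2),s["gripper_width"])
print(go(s,433,-373.5,41,179.4))
cv2.imwrite("pics/w9c.png",cv2.resize(im[0:300,130:430],None,fx=2,fy=2))
E
```

```text
[ 433.2 -371.8  179.5] [ 1.7993e+02 -1.0000e-02  1.7948e+02] 62.25074900572615
('rz 0.1', 'shift', array([  0.2,  -1.7, 138.5]))
```

View pics/w9c.png

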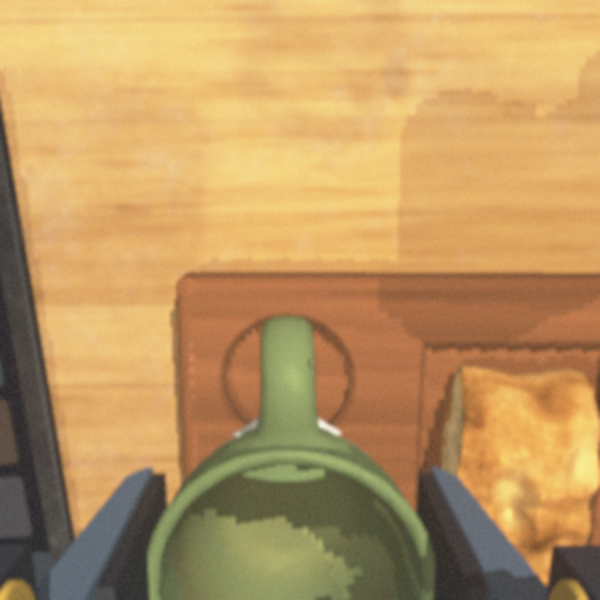

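```bash
python3 - <<'E'
from h import *
im,c,s=load("w9");print(onz(c,(130+288.5/2,376/2),20).round(1), "cup rim centre px row", proj(c,[432,-371.8,179.5+28]), proj(c,[432,-371.8,179.5+28])*2-[260,0])
E
```

```text
[ 430.7 -372.7   20. ] cup rim centre px row [275.20172176 293.3029096 ] [290.40344352 586.60581919]
```

Emit:
{"method": "step_arm", "body": {"steps": [[0,0,0,0,-1.5,30,0.5],[0,0,0,0,0,45,0.5],[0,0,0,0,0,35,0.5],[0,0,0,0,0,15,0.5],[0,0,0,0,0,5,0.5],[0,0,0,0,0,3,0.5],[0,0,0,0,0,2,0.5],[0,0,0,0,0,0,0.5]]}}

```text
time_s: 21.7
ee_pos: [433.4, -375.0, 45.2]
ee_rot: [-180.0, 0.1, 179.4]
force: [-0.3, -0.2, -1.6]
gripper_width: 62.2
gripper_force: 18.0
```

Emit:
{"method": "step_arm", "body": {"steps": [[0,0,0,1,1.5,0,0.5],[0,0,0,0,0,1,0.5],[0,0,0,0,0,1,0.5],[0,0,0,0,0,0.8,0.5],[0,0,0,0,0,0.5,0.5],[0,0,0,0,0,0.5,0.5],[0,0,0,0,0,0.5,0.5],[0,0,0,0,0,0,0.5]]}}

```text
time_s: 22.7
ee_pos: [432.5, -373.3, 40.9]
ee_rot: [-180.0, 0.0, 179.4]
force: [0.0, 1.8, 4.8]
gripper_width: 62.5
gripper_force: 18.0
```

Contact at the expected floor height (40.9), so I open and lift.

Emit:
{"method": "step_arm", "body": {"steps": [[0,0,0,0,0,0,0.72],[0,0,0,0,0,0,0.78],[0,0,0,0,0,0,0.9],[0,0,0,0,0,0,0.9],[0,0,0,0,0,-10,0.9],[0,0,0,0,0,-35,0.9],[0,0,0,0,0,-60,0.9],[0,0,0,0,0,-60,0.9]]}}

```text
time_s: 23.7
ee_pos: [432.0, -373.0, 207.6]
ee_rot: [-180.0, 0.0, 179.4]
force: [0.5, -0.8, 0.4]
gripper_width: 82.0
gripper_force: 0.0
```

Emit:
{"method": "step_arm", "body": {"steps": [[0,0,0,-55,0,-20,1],[0,0,0,-55,20,-10,1],[0,0,0,0,0,0,1],[0,0,0,0,0,0,1],[0,0,0,0,0,0,1],[0,0,0,0,0,0,1],[0,0,0,0,0,0,1],[0,0,0,0,0,0,1]]}}

```text
time_s: 24.7
ee_pos: [542.0, -354.4, 235.3]
ee_rot: [180.0, 0.0, 179.4]
force: [-0.4, 0.6, -0.1]
gripper_width: 91.2
gripper_force: 0.0
```

```bash
python3 - <<'E'
from h import *
im,c,s=snap("wrist","w10");print(s["ee_pos"].round(1),s["ee_rot"].round(2))
E
```

```text
[ 542.  -354.4  235.3] [180.     0.   179.41]
```

View pics/w10.png

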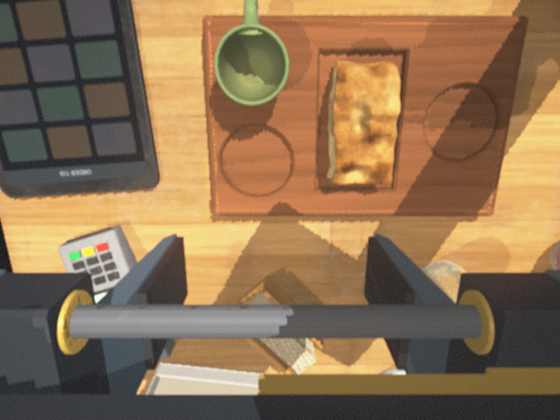

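The cup stands in its well with the handle straight over the long edge (rim (252,65), handle (252,10)), and the bread is inside its recess. Next I measure both jar lids from two positions.

Emit:
{"method": "step_arm", "body": {"steps": [[0,0,0,-39.5,38.5,-6,1],[0,0,0,-39.5,38.5,-6,1],[0,0,0,-39.5,38.5,-6,1],[0,0,0,-39.5,38.5,-6,1],[0,0,0,0,0,0,1],[0,0,0,0,0,0,1],[0,0,0,0,0,0,1],[0,0,0,0,0,0,1]]}}

```text
time_s: 25.75
ee_pos: [701.0, -203.0, 259.6]
ee_rot: [-180.0, 0.0, 179.3]
force: [-0.6, -0.1, 1.0]
gripper_width: 91.3
gripper_force: 0.0
```

```bash
python3 - <<'E'
from h import *
im,c,s=snap("wrist","w11");print(s["ee_pos"].round(1),s["ee_rot"].round(2))
E
```

```text
[ 701.  -203.   259.6] [-180.      0.    179.33]
```

Emit:
{"method": "step_arm", "body": {"steps": [[0,0,0,0,35,0,1],[0,0,0,0,35,0,1],[0,0,0,0,0,0,1],[0,0,0,0,0,0,1],[0,0,0,0,0,0,1],[0,0,0,0,0,0,1],[0,0,0,0,0,0,1],[0,0,0,0,0,0,1]]}}

```text
time_s: 26.8
ee_pos: [702.5, -132.1, 259.2]
ee_rot: [180.0, -0.0, 179.4]
force: [-0.3, 0.1, -0.2]
gripper_width: 91.3
gripper_force: 0.0
```

```bash
python3 - <<'E'
from h import *
im,c,s=snap("wrist","w12");print(s["ee_pos"].round(1),s["ee_rot"].round(2))
for n in("w11","w12"):
    im,c,s=load(n);print(n,"pred honey",proj(c,[678,-157,99]).round(),"jam",proj(c,[641,-4,86]).round())
    print(" red",blobs(im,[0,150,60],[5,255,255],150),blobs(im,[172,120,60],[180,255,255],150));print(" green",blobs(im,[50,90,30],[90,255,255],150))
a,b=load("w11")[0],load("w12")[0];cv2.imwrite("pics/j.png",np.hstack([cv2.resize(a[60:300,180:560],None,fx=1,fy=1),b[60:300,180:560]]))
E
```

```text
[ 702.5 -132.1  259.2] [179.99  -0.   179.41]
w11 pred honey [326. 165.] jam [494. 120.]
 red [([477.3, 129.9], [464, 121, 27, 20, 155]), ([311.0, 158.8], [292, 131, 57, 68, 534]), ([327.5, 165.4], [302, 143, 50, 48, 964])] []
 green [([493.4, 116.2], [459, 89, 65, 61, 1990])]
w12 pred honey [248. 164.] jam [416. 120.]
 red [([249.5, 159.3], [215, 130, 69, 69, 718]), ([248.3, 162.4], [225, 141, 49, 49, 1217])] []
 green [([413.5, 107.5], [384, 89, 62, 56, 641]), ([419.0, 117.9], [395, 98, 43, 44, 1125])]
```

View pics/j.png

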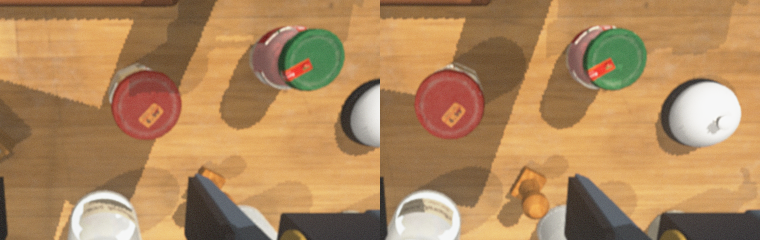

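```bash
python3 - <<'E'
from h import *
def lid(im,c0,lo,hi):
    x0,y0=int(c0[0])-50,int(c0[1])-50;roi=im[y0:y0+100,x0:x0+100];hsv=cv2.cvtColor(roi,cv2.COLOR_BGR2HSV)
    m=0
    for l,h in zip(lo,hi): m=m|cv2.inRange(hsv,np.array(l),np.array(h))
    m=cv2.morphologyEx(m,cv2.MORPH_CLOSE,np.ones((9,9)));m=cv2.morphologyEx(m,cv2.MORPH_OPEN,cv2.getStructuringElement(2,(25,25)))
    k=max(cv2.findContours(m,0,1)[0],key=cv2.contourArea);k=cv2.convexHull(k);e=cv2.fitEllipse(k);return np.add(e[0],(x0,y0)),np.round(e[1],1)
RED=([0,120,40],[172,120,40]),([8,255,255],[180,255,255]);GR=([45,80,30],),([95,255,255],)
(i1,c1,s1),(i2,c2,s2)=load("w11"),load("w12")
for n,a,b,r,z in(("honey",(327,165),(250,164),RED,99),("jam",(492,119),(415,118),GR,86)):
    A,ea=lid(i1,a,*r);B,eb=lid(i2,b,*r);p,e=tri([(c1,A),(c2,B)]);print(n,A.round(1),ea,B.round(1),eb,p.round(1),e.round(2),onz(c1,A,z).round(1),onz(c2,B,z).round(1))
im,c,s=load("w10");print("cup at",onz(c,(252,65),69).round(1))
E
```

```text
honey [325.7 163.2] [64.8 70.4] [248.8 162.7] [65.5 70. ] [ 677.6 -156.3   92.1] 0.13 [ 676.3 -157.3   99. ] [ 676.6 -155.8   99. ]
jam [496.1 115.2] [52.6 58. ] [419.5 114.8] [50.5 57.5] [636.8   1.3  79.5] 0.08 [636.4  -2.4  86. ] [636.6  -1.1  86. ]
cup at [ 433.1 -373.4   69. ]
```

Emit:
{"method": "step_arm", "body": {"steps": [[0,0,0,12.1,-12.1,20,1],[0,0,0,12.2,-12.2,40,1],[0,0,0,0,0,45,1],[0,0,0,0,0,45,1],[0,0,0,0,0,35,1],[0,0,0,0,0,22,1],[0,0,0,0,0,12,1],[0,0,0,0,0,0,1]], "force": 30}}

```text
time_s: 27.85
ee_pos: [677.8, -155.8, 39.8]
ee_rot: [180.0, -0.1, 179.4]
force: [-0.6, -0.2, -0.8]
gripper_width: 91.2
gripper_force: 0.0
```

Emit:
{"method": "step_arm", "body": {"steps": [[0,0,0,0,0,0,0.5],[0,0,0,0,0,0,0.5],[0,0,0,0,0,0,0.5],[0,0,0,0,0,0,0.5],[0,0,0,0,0,0,0.5],[0,0,0,0,0,0,0.5],[0,0,0,0,0,0,0.5],[0,0,0,0,0,0,0.5]], "force": 30}}

```text
time_s: 28.85
ee_pos: [678.4, -156.1, 41.1]
ee_rot: [-180.0, 0.1, 179.4]
force: [-0.3, -1.2, 5.7]
gripper_width: 63.9
gripper_force: 30.0
```

Emit:
{"method": "step_arm", "body": {"steps": [[0,0,0,0,0,-3,0.5],[0,0,0,0,0,-5,0.5],[0,0,0,0,0,-7,0.5],[0,0,0,0,0,0,0.5],[0,0,0,0,0,0,0.5],[0,0,0,0,0,0,0.5],[0,0,0,0,0,0,0.5],[0,0,0,0,0,0,0.5]]}}

```text
time_s: 29.85
ee_pos: [678.0, -155.9, 55.2]
ee_rot: [180.0, -0.0, 179.4]
force: [-0.3, -0.1, -4.3]
gripper_width: 63.9
gripper_force: 30.0
```

```bash
python3 - <<'E'
from h import *
im,c,s=snap("side","s2");print(s["ee_pos"].round(1),s["force"].round(1),s["torque"].round(2),s["gripper_width"])
im0=np.load("side0.npy",allow_pickle=True).item()["image"]
for p in((678,-156,99),(678,-156,114),(678,-156,0),(678,-156,15)): print(p,proj(c,p).round(1))
v=np.hstack([im0[130:220,200:310],im[130:220,200:310]]);cv2.imwrite("pics/s2c.png",cv2.resize(v,None,fx=3,fy=3))
E
```

```text
[ 678.  -155.9   55.2] [-0.3 -0.1 -4.3] [ 0.01 -0.03 -0.  ] 63.893141572418294
(678, -156, 99) [255.  160.4]
(678, -156, 114) [255.  154.8]
(678, -156, 0) [255.6 195.9]
(678, -156, 15) [255.5 190.7]
```

Emit:
{"method": "step_arm", "body": {"steps": [[0,0,0,0,0,-20,0.5],[0,0,0,0,0,-45,0.5],[0,0,0,0,0,-45,0.5],[0,0,0,15,-22,-25,0.5],[0,0,0,31,-45,0,0.5],[0,0,0,35,-51,0,0.5],[0,0,0,35,-51,0,0.5],[0,0,0,25,-36,0,0.5]]}}

```text
time_s: 30.9
ee_pos: [533.1, -361.5, 190.4]
ee_rot: [-180.0, -0.0, 179.4]
force: [0.4, -0.2, -3.4]
gripper_width: 63.9
gripper_force: 30.0
```

Emit:
{"method": "step_arm", "body": {"steps": [[0,0,0,10.7,-15,0,0.5],[0,0,0,0,0,25,0.5],[0,0,0,0,0,35,0.5],[0,0,0,0,0,35,0.5],[0,0,0,0,0,20,0.5],[0,0,0,0,0,8,0.5],[0,0,0,0,0,3,0.5],[0,0,0,0,0,0,0.5]]}}

```text
time_s: 31.9
ee_pos: [524.8, -374.6, 65.1]
ee_rot: [-180.0, 0.1, 179.4]
force: [0.3, 0.2, -4.4]
gripper_width: 63.9
gripper_force: 30.0
```

Emit:
{"method": "step_arm", "body": {"steps": [[0,0,0,0,0,3,0.5],[0,0,0,0,0,2,0.5],[0,0,0,0,0,2,0.5],[0,0,0,0,0,1,0.5],[0,0,0,0,0,1,0.5],[0,0,0,0,0,0.5,0.5],[0,0,0,0,0,0.5,0.5],[0,0,0,0,0,0,0.5]]}}

```text
time_s: 32.9
ee_pos: [524.1, -374.4, 55.1]
ee_rot: [-180.0, 0.0, 179.4]
force: [-2.6, 0.7, 3.8]
gripper_width: 63.8
gripper_force: 30.0
```

Floor contact at 55.1 as predicted, so I release and lift straight up past the lid.

Emit:
{"method": "step_arm", "body": {"steps": [[0,0,0,0,0,0,0.74],[0,0,0,0,0,0,0.8],[0,0,0,0,0,0,0.92],[0,0,0,0,0,0,0.92],[0,0,0,0,0,-10,0.92],[0,0,0,0,0,-35,0.92],[0,0,0,0,0,-60,0.92],[0,0,0,0,0,-60,0.92]]}}

```text
time_s: 33.9
ee_pos: [524.0, -374.3, 221.6]
ee_rot: [-180.0, 0.0, 179.4]
force: [0.2, -0.6, 0.1]
gripper_width: 83.9
gripper_force: 0.0
```

Emit:
{"method": "step_arm", "body": {"steps": [[0,0,0,-28,50,-10,1],[0,0,0,-28,50,-10,1],[0,0,0,-28,50,-10,1],[0,0,0,-28,50,-5,1],[0,0,0,-28,50,0,1],[0,0,0,-8,50,0,1],[0,0,0,0,25,0,1],[0,0,0,0,0,0,1]]}}

```text
time_s: 34.9
ee_pos: [675.1, -49.8, 254.9]
ee_rot: [-180.0, 0.0, 179.6]
force: [0.7, -1.2, -0.5]
gripper_width: 91.6
gripper_force: 0.0
```

```bash
python3 - <<'E'
from h import *
im,c,s=snap("wrist","w13");print(s["ee_pos"].round(1),s["ee_rot"].round(2))
E
```

```text
[675.1 -49.8 254.9] [-1.7997e+02  2.0000e-02  1.7957e+02]
```

Emit:
{"method": "step_arm", "body": {"steps": [[0,0,0,0,35,0,1],[0,0,0,0,35,0,1],[0,0,0,0,0,0,1],[0,0,0,0,0,0,1],[0,0,0,0,0,0,1],[0,0,0,0,0,0,1],[0,0,0,0,0,0,1],[0,0,0,0,0,0,1]]}}

```text
time_s: 35.95
ee_pos: [676.0, 19.0, 254.3]
ee_rot: [180.0, -0.0, 179.4]
force: [0.3, -0.4, 0.3]
gripper_width: 91.2
gripper_force: 0.0
```

```bash
python3 - <<'E'
from h import *
snap("wrist","w14");R=[]
for n in("w13","w14"):
    im,c,s=load(n);print(s["ee_pos"].round(1));u=proj(c,[639,-2,86]).astype(int);x0,y0=u-55;hsv=cv2.cvtColor(im[y0:y0+110,x0:x0+110],cv2.COLOR_BGR2HSV)
    m=cv2.inRange(hsv,np.array([60,120,30]),np.array([90,255,255]));m=cv2.morphologyEx(m,cv2.MORPH_CLOSE,cv2.getStructuringElement(2,(21,21)))
    m=cv2.morphologyEx(m,cv2.MORPH_OPEN,cv2.getStructuringElement(2,(15,15)))
    k=cv2.convexHull(max(cv2.findContours(m,0,1)[0],key=cv2.contourArea));(x,y),r=cv2.minEnclosingCircle(k);e=cv2.fitEllipse(k)
    print(n,"pred",u,"circ",x+x0,y+y0,r,"ell",np.add(e[0],(x0,y0)).round(1),np.round(e[1],1));R.append((c,(x+x0,y+y0)))
p,e=tri(R);print("jam lid",p.round(1),e.round(2),[onz(c,u,86).round(1) for c,u in R],"expected r px",369*28/(430-86))
print(go(s,p[0],p[1],37,179.4))
E
```

```text
[675.1 -49.8 254.9]Traceback (most recent call last):
  File "<stdin>", line 7, in <module>
ValueError: max() iterable argument is empty
```

```bash
python3 - <<'E'
from h import *
R=[]
for n in("w13","w14"):
    im,c,s=load(n);u=proj(c,[639,-2,86]).astype(int);x0,y0=u-55;hsv=cv2.cvtColor(im[y0:y0+110,x0:x0+110],cv2.COLOR_BGR2HSV)
    m=cv2.inRange(hsv,np.array([40,70,30]),np.array([95,255,255]))
    nn,lab,st,ce=cv2.connectedComponentsWithStats(m);print(n,u,s["ee_pos"].round(),hsv[55,55],[(a+[x0,y0,0,0,0]).tolist() for a in st[1:] if a[4]>60])
    k=cv2.findNonZero(cv2.morphologyEx(m,cv2.MORPH_OPEN,np.ones((3,3))));k=cv2.convexHull(k);(x,y),r=cv2.minEnclosingCircle(k);e=cv2.fitEllipse(k)
    print("circ",x+x0,y+y0,r,"ell",np.add(e[0],(x0,y0)).round(1),np.round(e[1],1));R.append((c,np.add(e[0],(x0,y0))))
p,e=tri(R);print("jam lid",p.round(1),e.round(2),[onz(c,u,86).round(1) for c,u in R],"expected r px",369*28/(430-86))
print(go(s,p[0],p[1],37,179.4))
E
```

```text
w13 [327 149] [675. -50. 255.] [ 62  96 135] [[295, 121, 60, 60, 2399]]
circ 325.0 150.5 30.220125198364258 ell [324.7 150.3] [58.3 60.4]
w14 [252 149] [676.  19. 254.] [ 63 100 150] [[222, 121, 60, 60, 2409]]
circ 251.2012176513672 150.19512176513672 29.97640037536621 ell [251.3 150.2] [59.  59.5]
jam lid [641.   -3.3  77.9] 0.13 [array([639.7,  -4.4,  86. ]), array([640. ,  -2.8,  86. ])] expected r px 30.03488372093023
('rz 0.0', 'shift', array([ 34.8, -22.6, 217.3]))
```

Jam jar at (640,-3.5), with the lid radius as expected. Grasping it now.

Emit:
{"method": "step_arm", "body": {"steps": [[0,0,0,17.9,-11.4,20,1],[0,0,0,17.9,-11.5,40,1],[0,0,0,0,0,45,1],[0,0,0,0,0,45,1],[0,0,0,0,0,35,1],[0,0,0,0,0,22,1],[0,0,0,0,0,10,1],[0,0,0,0,0,0,1]], "force": 28}}

```text
time_s: 37.0
ee_pos: [640.0, -3.4, 37.1]
ee_rot: [180.0, -0.0, 179.4]
force: [0.4, -0.1, 0.1]
gripper_width: 91.2
gripper_force: 0.0
```

Emit:
{"method": "step_arm", "body": {"steps": [[0,0,0,0,0,0,0.5],[0,0,0,0,0,0,0.5],[0,0,0,0,0,0,0.5],[0,0,0,0,0,0,0.5],[0,0,0,0,0,0,0.5],[0,0,0,0,0,0,0.5],[0,0,0,0,0,0,0.5],[0,0,0,0,0,0,0.5]], "force": 28}}

```text
time_s: 38.0
ee_pos: [640.3, -3.3, 37.8]
ee_rot: [180.0, 0.0, 179.4]
force: [-0.2, 1.4, 5.2]
gripper_width: 58.8
gripper_force: 28.0
```

Emit:
{"method": "step_arm", "body": {"steps": [[0,0,0,0,0,-3,0.5],[0,0,0,0,0,-5,0.5],[0,0,0,0,0,-7,0.5],[0,0,0,0,0,0,0.5],[0,0,0,0,0,0,0.5],[0,0,0,0,0,0,0.5],[0,0,0,0,0,0,0.5],[0,0,0,0,0,0,0.5]]}}

```text
time_s: 39.0
ee_pos: [640.0, -3.4, 52.2]
ee_rot: [180.0, -0.0, 179.4]
force: [-0.4, 0.3, -3.1]
gripper_width: 58.5
gripper_force: 28.0
```

Emit:
{"method": "step_arm", "body": {"steps": [[0,0,0,0,0,-20,0.5],[0,0,0,0,0,-40,0.5],[0,0,0,0,0,-40,0.5],[0,0,0,15,-16,-15,0.5],[0,0,0,30,-32,0,0.5],[0,0,0,40,-43,0,0.5],[0,0,0,40,-43,0,0.5],[0,0,0,20,-20,0,0.5]]}}

```text
time_s: 40.0
ee_pos: [489.1, -157.8, 166.2]
ee_rot: [180.0, -0.2, 179.3]
force: [1.3, 0.3, -2.8]
gripper_width: 58.6
gripper_force: 28.0
```

Emit:
{"method": "step_arm", "body": {"steps": [[0,0,0,7.8,-8.6,0,0.5],[0,0,0,0,0,20,0.5],[0,0,0,0,0,30,0.5],[0,0,0,0,0,30,0.5],[0,0,0,0,0,17,0.5],[0,0,0,0,0,6,0.5],[0,0,0,0,0,3,0.5],[0,0,0,0,0,0,0.5]]}}

```text
time_s: 41.0
ee_pos: [486.0, -164.5, 61.7]
ee_rot: [-180.0, 0.1, 179.4]
force: [-0.6, -0.6, -2.4]
gripper_width: 58.3
gripper_force: 28.0
```

Emit:
{"method": "step_arm", "body": {"steps": [[0,0,0,0,0,2,0.5],[0,0,0,0,0,2,0.5],[0,0,0,0,0,1,0.5],[0,0,0,0,0,1,0.5],[0,0,0,0,0,1,0.5],[0,0,0,0,0,0,0.5],[0,0,0,0,0,0,0.5],[0,0,0,0,0,0,0.5]]}}

```text
time_s: 42.0
ee_pos: [485.6, -164.5, 54.3]
ee_rot: [180.0, 0.0, 179.4]
force: [0.2, -0.5, -3.0]
gripper_width: 58.7
gripper_force: 28.0
```

Emit:
{"method": "step_arm", "body": {"steps": [[0,0,0,0,0,1,0.5],[0,0,0,0,0,0.5,0.5],[0,0,0,0,0,0.5,0.5],[0,0,0,0,0,0.5,0.5],[0,0,0,0,0,0,0.5],[0,0,0,0,0,0,0.5],[0,0,0,0,0,0,0.5],[0,0,0,0,0,0,0.5]]}}

```text
time_s: 43.0
ee_pos: [485.6, -164.5, 51.9]
ee_rot: [180.0, -0.0, 179.4]
force: [-1.1, -0.4, -0.6]
gripper_width: 58.9
gripper_force: 28.0
```

Just touching, so I go 0.5 mm further and release.

Emit:
{"method": "step_arm", "body": {"steps": [[0,0,0,0,0,0.5,0.5],[0,0,0,0,0,0,0.5],[0,0,0,0,0,0.3,0.5],[0,0,0,0,0,0,0.5],[0,0,0,0,0,0,0.5],[0,0,0,0,0,0,0.5],[0,0,0,0,0,0,0.5],[0,0,0,0,0,0,0.5]]}}

```text
time_s: 44.0
ee_pos: [485.6, -164.5, 51.8]
ee_rot: [-180.0, 0.0, 179.4]
force: [-2.2, 0.1, 7.7]
gripper_width: 58.6
gripper_force: 28.0
```

Emit:
{"method": "step_arm", "body": {"steps": [[0,0,0,0,0,0,0.7],[0,0,0,0,0,0,0.78],[0,0,0,0,0,0,0.9],[0,0,0,0,0,0,0.9],[0,0,0,0,0,-10,0.9],[0,0,0,0,0,-35,0.9],[0,0,0,0,0,-60,0.9],[0,0,0,0,0,-60,0.9]]}}

```text
time_s: 45.0
ee_pos: [485.4, -164.4, 218.3]
ee_rot: [-180.0, 0.0, 179.4]
force: [0.9, -0.3, -0.2]
gripper_width: 81.5
gripper_force: 0.0
```

Emit:
{"method": "step_arm", "body": {"steps": [[0,0,0,-30,-50,-30,1],[0,0,0,-30,-50,-30,1],[0,0,0,-30,-10,-30,1],[0,0,0,0,0,0,1],[0,0,0,0,0,0,1],[0,0,0,0,0,0,1],[0,0,0,0,0,0,1],[0,0,0,0,0,0,1]]}}

```text
time_s: 46.0
ee_pos: [571.3, -270.3, 303.1]
ee_rot: [180.0, -0.0, 179.4]
force: [0.5, 0.1, -0.2]
gripper_width: 90.9
gripper_force: 0.0
```

```bash
python3 - <<'E'
from h import *
im,c,s=snap("wrist","w15");print(s["ee_pos"].round(1),s["ee_rot"].round(2))
i2,cs,_=snap("side","s3")
v=np.vstack([im[:250],cv2.resize(i2[130:230,230:454],(560,250))]);cv2.imwrite("pics/fin.png",v)
E
```

```text
[ 571.3 -270.3  303.1] [ 1.7998e+02 -2.0000e-02  1.7944e+02]
```

View pics/fin.png

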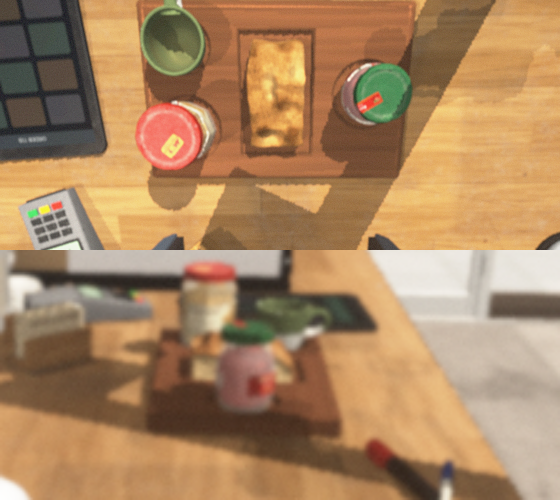

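All four pieces stand upright in their recesses: cup rim (173,40), honey lid (169,135), jam lid (382,93), bread (276,95). I check heights and positions numerically before handing in.

```bash
python3 - <<'E'
from h import *
im,c,s=load("w15")
for n,u,z in(("cup",(173,40),69),("honey",(168.5,135),113),("jam",(382,93),100)): print(n,onz(c,u,z).round(1))
i1,c1,_=load("w6");i2,c2,_=load("w10")
o=cv2.SIFT_create(contrastThreshold=0.01)
k1,d1=o.detectAndCompute(cv2.cvtColor(i2,6)[40:200,310:420],None);k2,d2=o.detectAndCompute(cv2.cvtColor(im,6)[25:165,235:320],None)
P=[]
for m in sorted(cv2.BFMatcher(crossCheck=True).match(d1,d2),key=lambda m:m.distance)[:30]:
    a,b=np.add(k1[m.queryIdx].pt,(310,40)),np.add(k2[m.trainIdx].pt,(235,25));p,e=tri([(c2,a),(c,b)])
    if e<1.2 and 0<p[2]<90:P.append(p)
P=np.array(P);print(P[np.argsort(P[:,0])].round(0).tolist())
E
```

```text
cup [ 432.9 -372.3   69. ]
honey [ 522.9 -372.9  113. ]
jam [ 485.9 -166.5  100. ]
[[417.0, -290.0, 8.0], [419.0, -307.0, 28.0], [419.0, -307.0, 28.0], [422.0, -286.0, 16.0], [422.0, -274.0, 17.0], [423.0, -246.0, 20.0], [437.0, -262.0, 44.0], [443.0, -288.0, 49.0], [447.0, -263.0, 54.0], [450.0, -271.0, 48.0], [470.0, -271.0, 55.0], [473.0, -266.0, 62.0], [474.0, -290.0, 54.0], [475.0, -278.0, 49.0], [479.0, -288.0, 50.0], [479.0, -252.0, 53.0], [489.0, -286.0, 52.0], [496.0, -246.0, 47.0], [497.0, -264.0, 55.0], [501.0, -256.0, 53.0], [509.0, -261.0, 55.0], [510.0, -250.0, 52.0], [514.0, -271.0, 52.0], [515.0, -255.0, 52.0], [521.0, -261.0, 49.0], [537.0, -275.0, 43.0], [557.0, -307.0, 20.0]]
```

```bash
python3 -c "
from workcell import *
print(job_done())"
```

```text
the job is handed in; nothing more can be done
None
```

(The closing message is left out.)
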